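Step two metal coupons under a contact probe on an x-y stage

ROBOT

A 6-joint arm with a two-finger parallel gripper is mounted at the origin on the work surface. World frame = base frame: x ahead of the robot, y to its left, z up, the work surface at z = 0. Lengths are in m, angles in rad, forces in N, time in s.
With the tool pointing down it reaches from about 0.325 to 0.9 m from the base axis. Payload 3.5 kg.
Tool frame: the origin (TCP) lies at the very end of the fingers, on their centre line; the grasp point (between the pads) lies 19 mm behind it (arm.grip_point_offset is the distance from the TCP to the grasp point, in m); z points along the fingers, y is the line along which they close (so a half turn about z gives the same grasp; the last joint's range is limited). The gripper opens to 85 mm and grips with 20 to 120 N. Pads are 22 mm wide; open, the fingers measure 114 mm over their backs; the gripper's body (76 mm by 85 mm) begins 54 mm behind the grasp point. The pads swing forward as they close: fully open they stand 13 mm farther back than shut.
Start: joints at [-1.351, 0.276, -0.026, 1.268, 0, 1.467], TCP at [0.198, -0.593, 0.231] pointing down, gripper open.
Joint ranges: [-3.12, 3.12], [-0.85, 1.88], [-1.08, 1.24], [-1.95, 2.15], [-1.57, 1.53], [-3.14, 3.14]. Speed limits (rad/s): [2.57, 2.57, 3.14, 3.14, 3.14, 3.14].

INTERFACE

Orientations are given as a unit quaternion [w, x, y, z].
In Python, from plant import arm, imaging gives the robot as it stands.
- The arm moves only by the tool carry_out, never from a script. Its argument "steps" is a list of rows, each a list of 7 numbers: the shift along the tool's x, y, z in m, then the turn, a rotation vector about the tool's x, y, z in rad, then the closure, from 0 (fully open) to 1 (shut). In form: [[dx, dy, dz, wx, wy, wz, grip], ...]. A call has 1 to 20 rows; each row is the pose to reach, as a shift and turn from the pose commanded when the call began, along the tool's axes at that moment; what a row does not reach only later rows make up. A row lasts 1/12 s, in which the tool goes at most 41.7 mm and 7.16 degrees, less where a joint would pass 70% of its speed; a pose out of reach is approached as far as the arm can. A call with a gripper value outside its range is refused whole. The fingers move at their own pace and stop on an object; "squeeze" is the grip in N (left out, the last holds). Time passes only in rows, so rows that repeat a pose let the fingers close. It gives the time, the measured TCP pose, the force, the opening and the grip force at its end, in the units of the state.
- arm.sense(): the state, without advancing time (a new reading comes with each control period).
- imaging.capture(name): name is "side" or "top" or "wrist"; returns a dict with "image" (384x512x3 uint8, blue, green, red), "K" (3x3 intrinsics, pixels), "world_to_cam" (4x4, takes a point from world to camera coordinates); the wrist camera has in their place "mount" (4x4, takes a point from camera to tool coordinates, whose origin is the TCP and whose axes are the flange's). Camera axes: x right, y up, looking along -z (the intrinsics and any distortion apply to the point x, -y, -z); pixel columns grow to the right and rows downward; lengths in m; the calibration is good to about 2 mm. A picture is of the moment at which its call begins: read the wrist's pose just before it. There is no depth.
- arm.sign_off(): hands the job in; it is judged then, once.
The state is a dict: "clock": time; "q": joint angles; "qd": joint speeds; "effort": joint torques, N m; "ee_pos": TCP position; "tcp_rot": TCP orientation; "ft_force": force on the tool from outside, world axes, zero at the start; "ft_torque": the same for the moment, N m; "width": finger opening in m; "gripper_force": force on a finger pad.
Only numpy, scipy, OpenCV 4.12 (cv2) and the standard library are available. Lean on these libraries where they do the work, as an engineer would, in place of code of your own. Each camera call takes 0.05 s, during which the arm holds its last target. There are 200 camera calls.

TASK

On the lab bench an x-y slide stage carries a black tray with three bare metal coupons under a fixed, spring-loaded contact probe. Slide the carrier by its handle until the centre of the round coupon is exactly under the probe tip and press the probe head fully down for a moment, then let it spring back up and do the same with the triangular coupon, leaving that one under the raised probe. Never press the probe down anywhere else, and leave the other things on the bench as they are.

Things in the scene. Friction and masses are not known exactly. Their poses are not given: they have to be found in the camera images.
- stage: the fixed stage: grey base plate 280 x 370 x 16 mm screwed to the bench, with a steel column (top 201 mm high) at its -y end, 178 mm from the probe, and an arm (up to 185 mm high) from it to the probe. Origin on the bench straight below the probe tip; z up; x and y run along the two slides. The handle is on the +y side of the probe. It never moves in a run; its place and yaw differ from run to run.
- saddle (a joint): lower slide, position in m along the stage's y axis: carries the carrier (handle, tray and coupons) towards +y as it grows; -0.058 to 0.058; at 0 (with carrier 0) the tray centre is under the probe. Stays where it is left; moves with about 2.5 N.
- carrier (a joint): upper slide, position in m along the stage's x axis: carries the carrier (handle, tray and coupons) towards +x as it grows; -0.058 to 0.058. Stays where it is left; moves with about 2.5 N. The two slides move freely together, so the handle can be led in any horizontal direction; it cannot lift or turn.
- handle (a point): grip point of the carrier's handle, an upright black block 24 mm (stage x) by 40 mm (stage y), 60 mm tall, its top 124 mm above the bench, standing on an aluminium plate 64 mm above the bench and 50 mm wide (stage x). Point on its centre line, 24 mm below its top. It is 160 mm from the tray centre in the stage's +y; carrier and handle always keep the stage's yaw. Its axes are the stage's.
- coupon_round (a point): centre of the top face of the round steel coupon, 40 mm across, marked by a black dot. The three coupons are fixed, 120 degrees apart, 45 mm from the centre of a round black tray (154 mm across) on the carrier, tops 81 mm above the bench, 3 mm proud of the tray. The tray is stiffly clamped at a different turn each run and need not be turned.
- coupon_triangle (a point): centre of the top face of the triangular steel coupon, sides 46 mm, marked by a black dot; same height.
- coupon_square (a point): centre of the top face of the square steel coupon, 36 mm; not to be probed.
- probe_tip (a point): lower tip of the upright probe, a pointed steel rod 10 mm thick in the fixed arm; 95 mm above the bench when up, 14 mm above the coupons.
- probe_head (a point): centre of the top of the probe's black press button, 40 mm across, 10 mm thick; 215 mm above the bench when up. Free above for the fingers.
- probe (a joint): how far the probe is pressed down, m: 0 up, 0.014 fully down at its stop, where the tip just touches a coupon. A spring lifts it: about 3 N to start, 8.5 N at the stop.
- meter: bystander: orange and black hand multimeter lying flat, 85 x 150 x 48 mm, origin under its centre
- bottle: bystander: amber reagent bottle with black cap, 64 mm across, 130 mm tall, origin under its centre
- beaker: bystander: open glass beaker, 80 mm across the rim, 100 mm tall, origin under its centre

How it is judged:
By the outcome, as a careful person would: the job done as asked, in the order asked, and still so for the second after the job is handed in, with the robot touching nothing.
It also fails if it takes over 67 s, if anything falls off the work surface, if the arm or the gripper's body presses on something with over 40 N, if the wrist force passes 120 N, or if a joint passes its speed limit or range.

## Working session

There is one attempt and no reset: what is moved stays moved. The work goes in short steps, Python scripts to look and compute and a tool call to move; the robot and the scene stay as the last step left them, time stands still between calls to the robot, and variables do not carry over. Pictures are saved under pics/ and viewed, at most 10 in all, crops included, and the job is handed in when it is done.

Besides the shell and the picture viewer there is one more tool, called after "Request:" as name([rows], argument=value, ...), one row to a line, values as JSON. carry_out: Moves the arm, as the interface text tells. Its arguments: {"type":"object","properties":{"steps":{"type":"array","items":{"type":"array","items":{"type":"number"}}},"squeeze":{"type":"number"}},"required":["steps"]}

```bash
mkdir -p pics
python3 - <<'E'
from plant import arm, imaging
import cv2, numpy as np, pickle
s=arm.sense();print(s['clock'],s['ee_pos'],s['tcp_rot'],s['width'])
d={}
for n in ('side','top'):
    c=imaging.capture(n);d[n]=c;cv2.imwrite(f'pics/{n}0.png',c['image']);print(n,c.keys(),c['K'],c['world_to_cam'])
pickle.dump(d,open('d0.pkl','wb'))
E
```

```text
0.0 [ 0.19809859 -0.59195239  0.23011697] [-1.12408050e-03  9.87001563e-01  1.60706717e-01 -4.88118149e-05] 0.08542434446567226
side dict_keys(['image', 'K', 'world_to_cam']) [[349.95364799   0.         262.53006484]
 [  0.         349.95364799 199.05761244]
 [  0.           0.           1.        ]] [[-0.97981625 -0.19880207 -0.02092511  0.54783994]
 [ 0.11001891 -0.62369559  0.77388607 -0.19582387]
 [-0.16690105  0.75596399  0.63297906 -1.23071662]
 [ 0.          0.          0.          1.        ]]
top dict_keys(['image', 'K', 'world_to_cam']) [[473.86869029   0.         256.59164893]
 [  0.         473.86869029 195.02595071]
 [  0.           0.           1.        ]] [[ 1.97233793e-02 -9.99805380e-01 -4.36546498e-04 -2.70316346e-02]
 [ 9.84321521e-01  1.93413757e-02  1.75319863e-01 -5.56320162e-01]
 [-1.75277299e-01 -3.88760227e-03  9.84511430e-01 -1.85599918e+00]
 [ 0.00000000e+00  0.00000000e+00  0.00000000e+00  1.00000000e+00]]
```

View pics/top0.png

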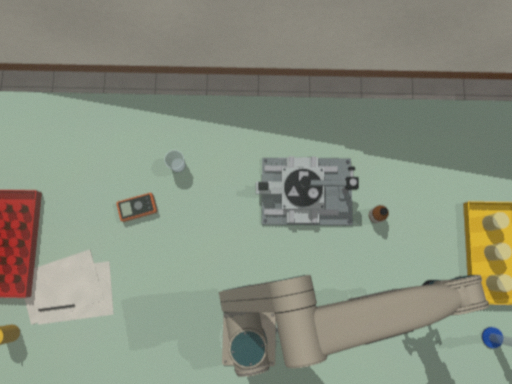

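View pics/side0.png

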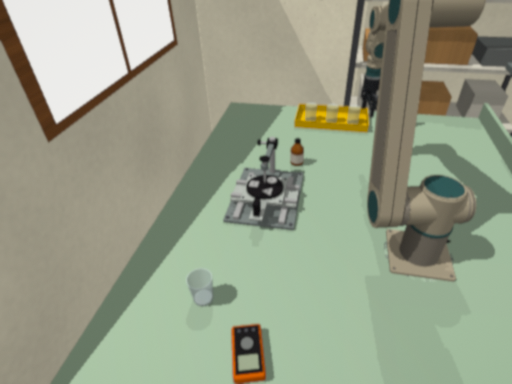

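The top view shows the stage around (307,190), with its handle at (263,186), which is world +y, and the column at (352,183). The side view shows the probe arm standing over the tray at about (266,165). Next I'll enlarge the stage and get rough coordinates.

```bash
cat > h.py <<'E'
import numpy as np, cv2
from scipy.spatial.transform import Rotation as R
def rot(q): return R.from_quat([q[1],q[2],q[3],q[0]]).as_matrix()
def cam(c,s=None):
    """-> K, rotation cam->world, camera centre"""
    if 'world_to_cam' in c: T=np.linalg.inv(c['world_to_cam'])
    else:
        T=np.eye(4);T[:3,:3]=rot(s['tcp_rot']);T[:3,3]=s['ee_pos'];T=T@c['mount']
    return c['K'],T[:3,:3],T[:3,3]
def ray(C,uv):
    K,A,o=C;d=np.linalg.inv(K)@[uv[0],uv[1],1];d=A@(d*[1,-1,-1]);return o,d
def plane(C,uv,z):
    o,d=ray(C,uv);return o+d*(z-o[2])/d[2]
def proj(C,p):
    K,A,o=C;x=A.T@(np.asarray(p)-o);x=K@(x*[1,-1,-1]);return x[:2]/x[2]
E
python3 - <<'E'
import pickle
from h import *
from plant import imaging
d=pickle.load(open('d0.pkl','rb'))
C=cam(d['top'])
for n,uv,z in (('handle',(263,186),.124),('column',(352,183),.2),('tray',(303,187.5),.08)): print(n,plane(C,uv,z))
im=d['top']['image'][145:235,250:370];a=cv2.resize(im,None,fx=5,fy=5,interpolation=cv2.INTER_CUBIC)
cv2.imwrite('pics/topc.png',a)
w=imaging.capture('wrist');print(w['K'],w['mount'],[k for k in w])
E
```

```text
handle [ 0.57940574 -0.0404857   0.124     ]
column [ 0.5821988  -0.37000559  0.2       ]
tray [ 0.58517209 -0.19958669  0.08      ]
[[297.38373782   0.         254.45860206]
 [  0.         297.38373782 192.66501105]
 [  0.           0.           1.        ]] [[-1.15517231e-04  9.54333734e-01  2.98742550e-01  7.76536157e-02]
 [ 9.99999892e-01 -2.39536273e-05  4.63198072e-04  7.80663727e-04]
 [ 4.49201514e-04  2.98742571e-01 -9.54333628e-01 -1.43107709e-01]
 [ 0.00000000e+00  0.00000000e+00  0.00000000e+00  1.00000000e+00]] ['image', 'K', 'mount']
```

View pics/topc.png

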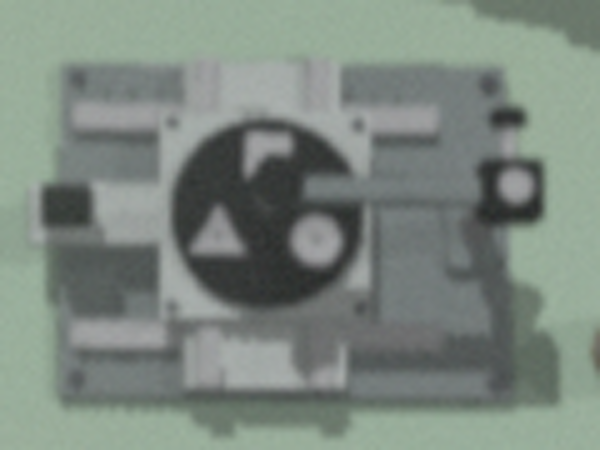

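Crop pixels: round coupon (317,240), triangle (217,237), square about (268,155), probe button (275,180), handle (67,205). The stage yaw is close to 0. I'll move the wrist camera to the +y side for an accurate look.

```bash
cat >> h.py <<'E'
def Rdown(yaw):
    c,s=np.cos(yaw),np.sin(yaw);return np.array([[c,s,0],[s,-c,0],[0,0,-1.]])
def delta(s,p,yaw):
    A=rot(s['tcp_rot']);return np.round(np.r_[A.T@(np.asarray(p)-s['ee_pos']),R.from_matrix(A.T@Rdown(yaw)).as_rotvec()],4)
E
python3 - <<'E'
from h import *
from plant import arm
s=arm.sense();print(delta(s,(.585,-.05,.33),np.pi/2))
E
```

```text
[ 0.5389 -0.3916 -0.0988 -0.0014 -0.0013 -1.248 ]
```

Request:
carry_out([
  [0.03, -0.02, -0.09, 0, 0, -0.1, 0],
  [0.06, -0.04, -0.1, 0, 0, -0.2, 0],
  [0.5389, -0.3916, -0.0988, -0.0014, -0.0013, -1.248, 0],
  [0.5389, -0.3916, -0.0988, -0.0014, -0.0013, -1.248, 0],
  [0.5389, -0.3916, -0.0988, -0.0014, -0.0013, -1.248, 0],
  [0.5389, -0.3916, -0.0988, -0.0014, -0.0013, -1.248, 0],
  [0.5389, -0.3916, -0.0988, -0.0014, -0.0013, -1.248, 0],
  [0.5389, -0.3916, -0.0988, -0.0014, -0.0013, -1.248, 0],
  [0.5389, -0.3916, -0.0988, -0.0014, -0.0013, -1.248, 0],
  [0.5389, -0.3916, -0.0988, -0.0014, -0.0013, -1.248, 0],
  [0.5389, -0.3916, -0.0988, -0.0014, -0.0013, -1.248, 0],
  [0.5389, -0.3916, -0.0988, -0.0014, -0.0013, -1.248, 0],
  [0.5389, -0.3916, -0.0988, -0.0014, -0.0013, -1.248, 0],
  [0.5389, -0.3916, -0.0988, -0.0014, -0.0013, -1.248, 0],
  [0.5389, -0.3916, -0.0988, -0.0014, -0.0013, -1.248, 0],
  [0.5389, -0.3916, -0.0988, -0.0014, -0.0013, -1.248, 0],
  [0.5389, -0.3916, -0.0988, -0.0014, -0.0013, -1.248, 0],
  [0.5389, -0.3916, -0.0988, -0.0014, -0.0013, -1.248, 0],
  [0.5389, -0.3916, -0.0988, -0.0014, -0.0013, -1.248, 0],
  [0.5389, -0.3916, -0.0988, -0.0014, -0.0013, -1.248, 0],
])

```text
clock: 1.82
ee_pos: [0.5846, -0.0504, 0.3296]
tcp_rot: [0.0, 0.707, 0.707, -0.001]
ft_force: [0.4, -0.7, 1.0]
width: 0.0852
gripper_force: 0.0
```

Run:
```python
from h import *
from plant import arm,imaging
import pickle
s=arm.sense();w=imaging.capture('wrist');pickle.dump((s,w),open('w1.pkl','wb'))
print(s['clock'],s['ee_pos'],s['tcp_rot'])
cv2.imwrite('pics/w1.png',cv2.resize(w['image'],None,fx=1.5,fy=1.5,interpolation=cv2.INTER_CUBIC))
```

```text
1.8167 [ 0.58464278 -0.0503881   0.32958834] [ 3.41957723e-04  7.06889379e-01  7.07323163e-01 -1.10992661e-03]
```

View pics/w1.png

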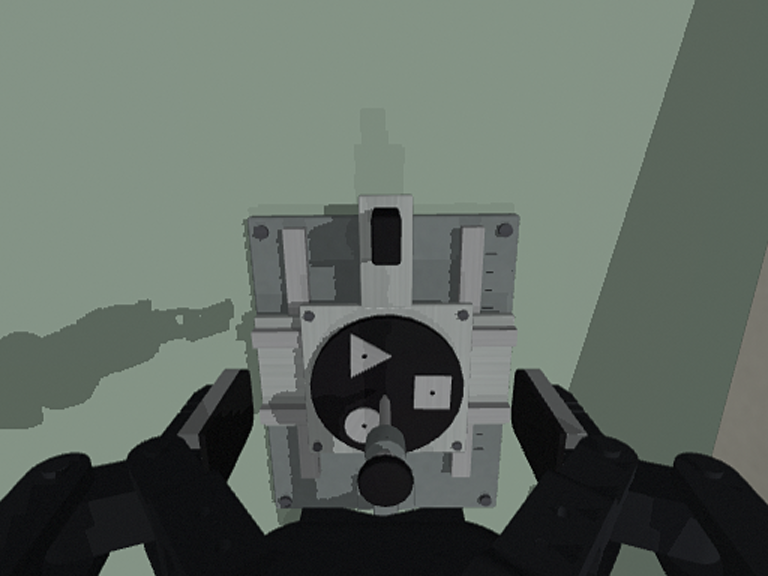

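The wrist view (1.5x) shows the handle top at (386,236), the probe tip at about (386,397), the triangle dot at (365,356), the round dot at (364,426) and the square dot at (432,393). I'll refine these at subpixel level and zoom in on the tip.

```bash
cat >> h.py <<'E'
def dot(g,uv,r=4):
    """dark-spot centroid near uv on a bright coupon"""
    u,v=map(int,np.round(uv));p=g[v-r:v+r+1,u-r:u+r+1].astype(float)
    w=np.clip(np.median(p)-15-p,0,None);Y,X=np.mgrid[v-r:v+r+1,u-r:u+r+1];return np.array([(w*X).sum(),(w*Y).sum()])/w.sum()
E
python3 - <<'E'
from h import *
import pickle
s,w=pickle.load(open('w1.pkl','rb'));C=cam(w,s);g=cv2.cvtColor(w['image'],cv2.COLOR_BGR2GRAY)
for n,uv in (('tri',(365/1.5,356/1.5)),('round',(364/1.5,426/1.5)),('sq',(432/1.5,393/1.5))):
    p=dot(g,uv);print(n,p,plane(C,p,.081))
print('tip',plane(C,(386/1.5,396/1.5),.095))
# tray disc and handle-plate, base bolts
for n,uv,z in (('head',(385/1.5,481/1.5),.215),('boltL',(261,232),.016),('boltR',(504,230),.016),('bL2',(286,501),.016),('bR2',(484.5,500),.016)):
    print(n,plane(C,uv if n=='head' else np.array(uv)/1.5,z))
x=g[200:350,180:330];cv2.imwrite('pics/w1c.png',cv2.resize(x,None,fx=4,fy=4,interpolation=cv2.INTER_CUBIC))
# handle top mask
m=(g<45).astype(np.uint8);m[:125]=0;m[190:]=0;m[:,:230]=0;m[:,290:]=0
c=max(cv2.findContours(m,0,2)[0],key=cv2.contourArea);print(cv2.boundingRect(c),cv2.minAreaRect(c))
E
```

```text
tri [242.53507565 237.16643741] [ 0.56846888 -0.16480783  0.081     ]
round [243.50993377 284.60264901] [ 0.56904066 -0.24455994  0.081     ]
sq [287.82786885 261.57923497] [ 0.63540967 -0.20465849  0.081     ]
tip [ 0.5899217  -0.20043472  0.095     ]
head [ 0.58835591 -0.19596657  0.215     ]
boltL [ 0.46099827 -0.05614421  0.016     ]
boltR [ 0.7114472  -0.05384889  0.016     ]
bL2 [ 0.4649834  -0.39816584  0.016     ]
bR2 [ 0.71517565 -0.39599457  0.016     ]
(247, 139, 20, 38) ((256.5, 157.5), (37.0, 19.0), 90.0)
```

View pics/w1c.png

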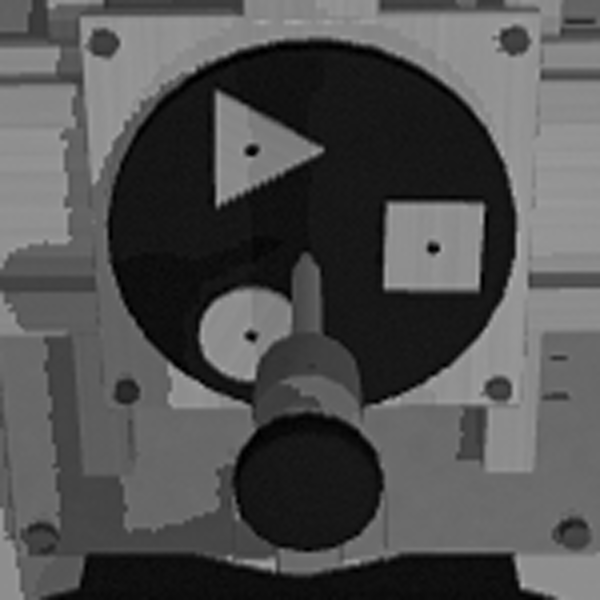

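Crop (4x): tip point at (306,253), round dot (252,336), triangle dot (251,150), square dot (433,247). Next come the stage geometry and the move.

```bash
cat >> h.py <<'E'
YAW=.011
SX=np.array([np.cos(YAW),np.sin(YAW)]);SY=np.array([-SX[1],SX[0]])
def measure(s,w,guess,tip):
    C=cam(w,s);g=cv2.cvtColor(w['image'],cv2.COLOR_BGR2GRAY)
    P={n:(plane(C,dot(g,uv,3),.081)[:2]) for n,uv in guess.items()}
    P['tip']=plane(C,tip,.095)[:2];return P
E
python3 - <<'E'
from h import *
from plant import arm
import pickle
s,w=pickle.load(open('w1.pkl','rb'))
P=measure(s,w,dict(tri=(242.4,237.1),round=(242.6,283.6),sq=(287.9,261.4)),(256.1,262.9));print(P)
c=(P['tri']+P['round']+P['sq'])/3
for n in('tri','round','sq'):print(n,np.linalg.norm(P[n]-c))
h=c+.16*SY;print('centre',c,'handle',h,'from tip',[(P['tip']-c)@SX,(P['tip']-c)@SY])
C=cam(w,s);print('handle top seen',plane(C,(256.5,157.5),.124), 'proj', proj(C,[*h,.124]))
for n in('round','tri'):print(n,'need',P['tip']-P[n])
s=arm.sense()
print(delta(s,(*h,.081),np.pi/2+YAW))
E
```

```text
{'tri': array([ 0.56847109, -0.16480603]), 'round': array([ 0.56734899, -0.24278478]), 'sq': array([ 0.63540967, -0.20465849]), 'tip': array([ 0.58814298, -0.19864565])}
tri 0.04498889094049526
round 0.04505137895231545
sq 0.04500343370846649
centre [ 0.59040992 -0.2040831 ] handle [ 0.58864995 -0.04409278] from tip [np.float64(-0.0022069869495022062), np.float64(0.005462059642095405)]
handle top seen [ 0.58818441 -0.04006643  0.124     ] proj [256.88304146 160.85240392]
round need [0.02079399 0.04413914]
tri need [ 0.01967189 -0.03383962]
[ 0.0074  0.0044  0.2487 -0.0008  0.002  -0.0116]
```

Request:
carry_out([
  [0.0074, 0.0044, 0.04, 0, 0.002, -0.0116, 0.2],
  [0.0074, 0.0044, 0.08, 0, 0.002, -0.0116, 0.2],
  [0.0074, 0.0044, 0.12, 0, 0.002, -0.0116, 0.2],
  [0.0074, 0.0044, 0.15, 0, 0.002, -0.0116, 0.2],
  [0.0074, 0.0044, 0.18, 0, 0.002, -0.0116, 0.2],
  [0.0074, 0.0044, 0.2, 0, 0.002, -0.0116, 0.2],
  [0.0074, 0.0044, 0.22, 0, 0.002, -0.0116, 0.2],
  [0.0074, 0.0044, 0.235, 0, 0.002, -0.0116, 0.2],
  [0.0074, 0.0044, 0.245, 0, 0.002, -0.0116, 0.2],
  [0.0074, 0.0044, 0.2487, 0, 0.002, -0.0116, 0.3],
  [0.0074, 0.0044, 0.2487, 0, 0.002, -0.0116, 0.5],
  [0.0074, 0.0044, 0.2487, 0, 0.002, -0.0116, 0.6],
  [0.0074, 0.0044, 0.2487, 0, 0.002, -0.0116, 0.8],
  [0.0074, 0.0044, 0.2487, 0, 0.002, -0.0116, 0.9],
  [0.0074, 0.0044, 0.2487, 0, 0.002, -0.0116, 0.9],
  [0.0074, 0.0044, 0.2487, 0, 0.002, -0.0116, 0.9],
], squeeze=30)

```text
clock: 3.2
ee_pos: [0.5901, -0.0439, 0.0828]
tcp_rot: [0.001, 0.703, 0.711, 0.0]
ft_force: [-3.1, -1.7, 5.9]
width: 0.0237
gripper_force: 35.5
```

Request:
carry_out([
  [0.003, 0.0015, 0, 0, 0, 0, 0.9],
  [0.01, 0.005, 0, 0, 0, 0, 0.9],
  [0.018, 0.009, 0, 0, 0, 0, 0.9],
  [0.026, 0.013, 0, 0, 0, 0, 0.9],
  [0.034, 0.0165, 0, 0, 0, 0, 0.9],
  [0.04, 0.0195, 0, 0, 0, 0, 0.9],
  [0.0439, 0.0213, 0, 0, 0, 0, 0.9],
  [0.0439, 0.0213, 0, 0, 0, 0, 0.9],
  [0.0439, 0.0213, 0, 0, 0, 0, 0.9],
  [0.0439, 0.0213, 0, 0, 0, 0, 0.6],
  [0.0439, 0.0213, 0, 0, 0, 0, 0.3],
  [0.0439, 0.0213, 0, 0, 0, 0, 0.2],
  [0.0439, 0.0213, 0, 0, 0, 0, 0.2],
  [0.0439, 0.0213, -0.02, 0, 0, 0, 0.2],
  [0.0439, 0.0213, -0.06, 0, 0, 0, 0.2],
  [0.0439, 0.0213, -0.1, 0, 0, 0, 0.2],
  [0.0439, 0.0213, -0.14, 0, 0, 0, 0.2],
  [0.02, 0.01, -0.16, 0, 0, 0, 0.2],
  [0, 0, -0.17, 0, 0, 0, 0.2],
  [0, 0, -0.17, 0, 0, 0, 0.2],
])

```text
clock: 4.87
ee_pos: [0.5905, -0.0463, 0.2555]
tcp_rot: [0.003, 0.704, 0.71, 0.001]
ft_force: [0.0, 0.6, 0.6]
width: 0.0684
gripper_force: 0.0
```

Run:
```python
from h import *
from plant import arm,imaging
import pickle
s=arm.sense();w=imaging.capture('wrist');pickle.dump((s,w),open('w2.pkl','wb'))
print(s['clock'],s['ee_pos'],s['tcp_rot'],np.abs(s['qd']).max())
C=cam(w,s);u,v=map(int,proj(C,(.588,-.199,.09)));print(u,v)
v0=max(0,v-75);x=w['image'][v0:v0+150,u-100:u+100];print('crop origin',u-100,v0);cv2.imwrite('pics/w2c.png',cv2.resize(x,None,fx=4,fy=4,interpolation=cv2.INTER_CUBIC))
```

```text
4.8667 [ 0.59045903 -0.04633844  0.25549127] [0.00311816 0.70393183 0.71025944 0.00133601] 0.04762485345781998
249 295
crop origin 149 220
```

View pics/w2c.png

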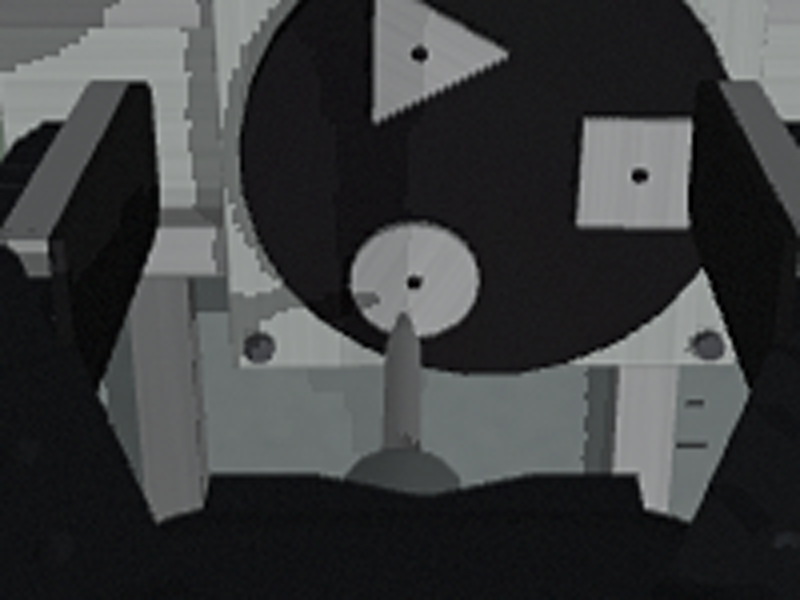

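Crop (4x): round dot at (414,283), tip (404,313), triangle dot (419,54), square dot (640,176). The tip is drawn 14 mm above the coupon, so I need to compute the residual.

```bash
cat >> h.py <<'E'
def report(s,w,org,px,tip,target):
    """px: crop coordinates (4x) of the three dots"""
    f=lambda p:np.array(p)/4-.375+org
    P=measure(s,w,{n:f(p) for n,p in px.items()},f(tip))
    c=sum(P[n] for n in px)/len(px);print({n:P[n].round(4) for n in P},[round(np.linalg.norm(P[n]-c),4) for n in px])
    e=P['tip']-P[target];e=np.array([e@SX,e@SY]);print('shift needed stage x,y',e.round(4),'centre',c,'handle',c+.16*SY);return P,c
E
python3 - <<'E'
from h import *
from plant import arm
import pickle
s,w=pickle.load(open('w2.pkl','rb'))
P,c=report(s,w,np.array((149,220)),dict(round=(414,283),tri=(419,54),sq=(640,176)),(404,313),'round')
h=c+.16*SY
print(delta(arm.sense(),(*h,.081),np.pi/2+YAW))
E
```

```text
{'round': array([ 0.5913, -0.1975]), 'tri': array([ 0.5924, -0.1195]), 'sq': array([ 0.6593, -0.1594]), 'tip': array([ 0.5884, -0.1984])} [np.float64(0.045), np.float64(0.045), np.float64(0.045)]
shift needed stage x,y [-0.0029 -0.0008] centre [ 0.61431344 -0.15882719] handle [0.61255347 0.00116313]
[ 0.046   0.0221  0.1725  0.0041  0.0005 -0.0017]
```

Request:
carry_out([
  [0.02, 0.01, 0.01, 0.004, 0, 0, 0.2],
  [0.046, 0.0221, 0.03, 0.004, 0, -0.0017, 0.2],
  [0.046, 0.0221, 0.07, 0.004, 0, -0.0017, 0.2],
  [0.046, 0.0221, 0.1, 0.004, 0, -0.0017, 0.2],
  [0.046, 0.0221, 0.13, 0.004, 0, -0.0017, 0.2],
  [0.046, 0.0221, 0.15, 0.004, 0, -0.0017, 0.2],
  [0.046, 0.0221, 0.165, 0.004, 0, -0.0017, 0.2],
  [0.046, 0.0221, 0.1705, 0.004, 0, -0.0017, 0.2],
  [0.046, 0.0221, 0.1705, 0.004, 0, -0.0017, 0.2],
  [0.046, 0.0221, 0.1705, 0.004, 0, -0.0017, 0.2],
])

```text
clock: 5.75
ee_pos: [0.611, 0.0032, 0.0806]
tcp_rot: [-0.002, 0.702, 0.712, -0.001]
ft_force: [-0.4, 0.2, 1.6]
width: 0.0681
gripper_force: 0.0
```

Run:
```python
from h import *
from plant import arm
s=arm.sense();print(s['ee_pos'],s['qd'].round(3) if hasattr(s['qd'],'round') else s['qd'],delta(s,(.6126,.0012,.082),np.pi/2+YAW),s['ft_force'])
```

```text
[0.61102768 0.00320586 0.08058929] [-0.002 -0.022  0.028 -0.001  0.     0.   ] [-0.002   0.0015 -0.0014 -0.0045 -0.0006  0.0026] [-0.35323582  0.23116153  1.5819965 ]
```

Request:
carry_out([
  [0, 0, 0, 0, 0, 0, 0.6],
  [0, 0, 0, 0, 0, 0, 0.9],
  [0, 0, 0, 0, 0, 0, 0.9],
  [0, 0, 0, 0, 0, 0, 0.9],
  [0, 0, 0, 0, 0, 0, 0.9],
  [-0.0008, -0.0013, 0, 0, 0, 0, 0.9],
  [-0.0008, -0.0013, 0, 0, 0, 0, 0.9],
  [-0.0008, -0.0013, 0, 0, 0, 0, 0.9],
  [-0.0008, -0.0013, 0, 0, 0, 0, 0.9],
])

```text
clock: 6.5
ee_pos: [0.6115, 0.0023, 0.0822]
tcp_rot: [-0.0, 0.702, 0.712, 0.0]
ft_force: [2.0, 3.0, 5.1]
width: 0.023
gripper_force: 34.2
```

Run:
```python
from h import *
from plant import arm
s=arm.sense();print(s['ee_pos'],s['width'],delta(s,(.6098,.0032-.0008,.082),np.pi/2+YAW),s['ft_force'])
```

```text
[0.61145858 0.00229906 0.0822115 ] 0.022982271921235444 [ 0.0001 -0.0017  0.0002 -0.0003 -0.0009  0.0024] [2.0446713  3.02607573 5.11717135]
```

Request:
carry_out([
  [0, -0.001, 0, 0, 0, 0, 0.9],
  [0, -0.0017, 0, 0, 0, 0, 0.9],
  [0, -0.0017, 0, 0, 0, 0, 0.9],
  [0, -0.0017, 0, 0, 0, 0, 0.9],
])

```text
clock: 6.83
ee_pos: [0.6098, 0.0023, 0.0822]
tcp_rot: [-0.0, 0.702, 0.712, 0.0]
ft_force: [1.7, 2.2, 5.9]
width: 0.0236
gripper_force: 34.2
```

Request:
carry_out([
  [0, 0, 0, 0, 0, 0, 0.6],
  [0, 0, 0, 0, 0, 0, 0.3],
  [0, 0, 0, 0, 0, 0, 0.1],
  [0, 0, 0, 0, 0, 0, 0.1],
  [0, 0, -0.03, 0, 0, 0, 0.1],
  [0, 0, -0.07, 0, 0, 0, 0.1],
  [0, 0, -0.11, 0, 0, 0, 0.1],
  [-0.03, -0.01, -0.15, 0, 0, 0, 0.1],
  [-0.05, -0.02, -0.18, 0, 0, 0, 0.1],
  [-0.05, -0.02, -0.18, 0, 0, 0, 0.1],
  [-0.05, -0.02, -0.18, 0, 0, 0, 0.1],
  [-0.05, -0.02, -0.18, 0, 0, 0, 0.1],
])

```text
clock: 7.83
ee_pos: [0.5891, -0.0484, 0.2604]
tcp_rot: [-0.002, 0.703, 0.712, -0.001]
ft_force: [0.0, 0.0, -0.1]
width: 0.0769
gripper_force: 0.0
```

```bash
cat >> h.py <<'E'
def look(k):
    from plant import arm,imaging
    import pickle
    s=arm.sense();w=imaging.capture('wrist');pickle.dump((s,w),open(f'w{k}.pkl','wb'))
    print(s['clock'],s['ee_pos'],s['tcp_rot'],np.abs(s['qd']).max())
    u,v=map(int,proj(cam(w,s),(.588,-.198,.09)))
    x=w['image'][v-75:v+75,u-100:u+100];print('crop origin',u-100,v-75);cv2.imwrite(f'pics/w{k}c.png',cv2.resize(x,None,fx=4,fy=4,interpolation=cv2.INTER_CUBIC))
E
python3 -c "from h import look;look(3)"
```

```text
7.8333 [ 0.58910858 -0.04842518  0.26040633] [-0.00169526  0.70265761  0.71152497 -0.00127781] 0.03504805346611423
crop origin 151 216
```

View pics/w3c.png

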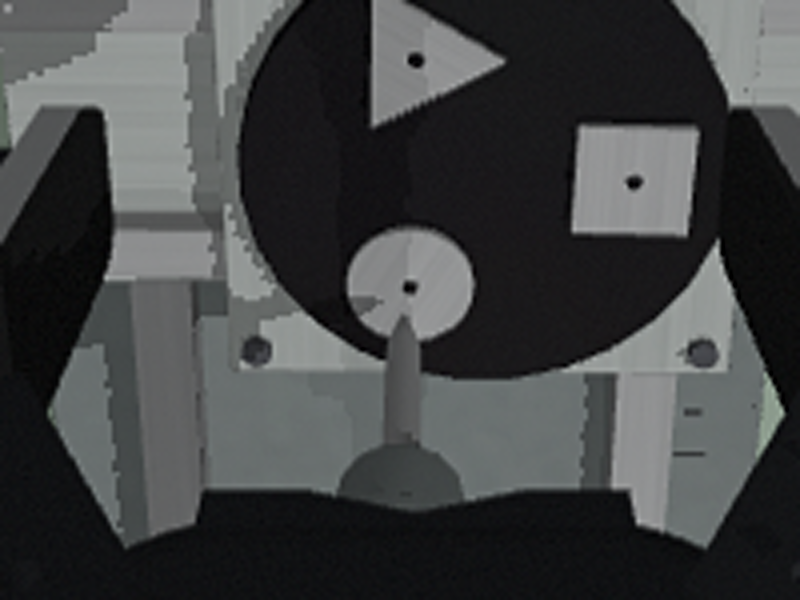

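Crop (4x): round dot at (410,287), tip (405,315), triangle dot (416,60), square dot (634,182).

Run:
```python
from h import *
from plant import arm
import pickle
s,w=pickle.load(open('w3.pkl','rb'))
P,c=report(s,w,np.array((151,216)),dict(round=(410,287),tri=(416,60),sq=(634,182)),(405,315),'round')
C=cam(w,s)
# tip by rod edges: symmetric axis
g=cv2.cvtColor(w['image'],cv2.COLOR_BGR2GRAY)
print(g[290:314:2,240:265])
```

```text
{'round': array([ 0.5897, -0.1982]), 'tri': array([ 0.5906, -0.12  ]), 'sq': array([ 0.6579, -0.1599]), 'tip': array([ 0.5885, -0.1983])} [np.float64(0.0452), np.float64(0.0451), np.float64(0.0451)]
shift needed stage x,y [-0.0012 -0.    ] centre [ 0.61275218 -0.15937643] handle [0.61099222 0.00061389]
[[ 97  97  97  95  96 138 136 135 134 136 138 139 131 147 144 148 146 147
  150 149 148 150 149 150 150]
 [ 92  89  86  85  85 133 130 136 138 138 136 133 135 136 147 146 149 150
  147 150 151 148 150 149 145]
 [ 75  88 134 132 137 136 136 138 137 136 135 109 123 135 149 151 150 149
  150 150 149 150 147 146 147]
 [ 19  77 144 138 136 136 139 136 134 138  92  65  74 110 155 150 150 151
  149 150 149 147 148 149 150]
 [ 19  16  22  49  99 147 139 138 140  92  72  78  83  85 128 153 152 150
  152 150 150 154 104  68  40]
 [ 18  18  20  15  17  19  33  48  75  74  78  83  87  89  91 134 132 107
  106  69  38  18  21  23  23]
 [ 11  13  19  16  17  18  14  29  80  77  79  83  86  89  91  93  17  19
   21  24  24  26  24  24  25]
 [134 135 106  39   8  11  17  42  77  76  80  80  86  89  93  96  37  23
   24  26  24  25  24  24  26]
 [136 138 139 140 140 136 135  98  72  75  79  82  86  90  92  97  36  22
   24  24  23  23  26  25  24]
 [121 122 122 123 125 125 126  91  72  75  79  83  86  90  91  96  34  18
   21  21  20  22  22  23  24]
 [103 103 103 102 102 103 103  76  73  75  80  83  87  89  91  94  99 105
  112 111 110 109  86  86  35]
 [104 103 104 104 103 104 105  77  74  76  80  83  86  90  91  92 100 104
  113 111 112 112 112 113 114]]
```

Run:
```python
from h import *
import pickle
for k,(r,c) in {1:(260,250),2:(294,243),3:(291,245)}.items():
    s,w=pickle.load(open(f'w{k}.pkl','rb'));C=cam(w,s)
    g=cv2.cvtColor(w['image'],cv2.COLOR_BGR2GRAY);print(k,r,c);print(g[r:r+10,c:c+14])
    p=proj(C,(.588,-.198,.095));print(p,proj(C,(.589,-.198,.095))-p,proj(C,(.588,-.197,.095))-p, proj(C,(.588,-.198,.096))-p)
```

```text
1 260 250
[[10 16 18 16 15 17 16 18 23 23 22 24 24 22]
 [17 15 16 18 18 17 15 17 25 21 23 22 23 22]
 [16 19 18 16 14 15 11 15 21 23 20 23 22 23]
 [16 15 19 15 16 39 65 41 20 19 23 22 21 23]
 [19 15 17 15 15 69 74 74 32 19 23 23 22 21]
 [18 15 16 17 41 75 79 82 50 18 21 21 23 22]
 [18 14 16 29 73 76 79 86 87 51 18 21 22 23]
 [18 18 16 57 74 75 79 84 89 88 18 24 22 23]
 [20 14 17 60 73 75 78 84 88 93 16 23 21 24]
 [16 14 19 71 72 75 79 82 87 91 32 20 22 24]]
[256.00144192 262.50289505] [0.69607145 0.00108419] [ 0.0014307  -0.61551846] [0.00196581 0.36535903]
2 294 243
[[ 97 138 137 136 137 139 139 135 149 151 148 147 148 152]
 [ 84 138 136 137 139 139 136 133 152 148 147 147 150 151]
 [132 137 137 137 140 138 135 136 151 147 147 150 151 150]
 [137 137 137 139 139 137 137 139 137 148 149 152 151 149]
 [137 137 139 140 137 122  80  98 137 149 151 151 149 151]
 [137 138 140 138 136  91  65  75 116 154 153 151 151 153]
 [143 141 139 138 140  71  71  77  88 157 153 151 153 151]
 [101 147 141 140 113  70  76  81  84 129 153 152 152 151]
 [ 38  79  95 120  79  76  83  85  89 123 156 157 154 1
[... 172 characters left out ...]
1 245
[[ 95  94 136 136 138 138 134 134 152 148 147 146 150 150]
 [133 130 136 138 138 136 133 135 136 147 146 149 150 147]
 [137 136 136 138 136 133 136 135 133 147 148 150 149 150]
 [136 136 138 137 136 135 109 123 135 149 151 150 149 150]
 [135 137 138 136 134 124  70  78 113 153 150 149 150 150]
 [136 139 136 134 138  92  65  74 110 155 150 150 151 149]
 [140 138 135 137 124  72  73  76  89 156 151 151 150 150]
 [147 139 138 140  92  72  78  83  85 128 153 152 150 152]
 [ 75  92 118 127  75  77  81  87  88  96 158 153 156 154]
 [ 19  33  48  75  74  78  83  87  89  91 134 132 107 106]]
[251.44631732 294.18032972] [0.82236607 0.01141084] [ 0.00775275 -0.70238261] [-0.01230009  0.51378524]
```

Sub-pixel reading of the apex puts the tip at about (0.5880, -0.1987), so the coupon needs about -1.7 mm in x and -0.4 mm in y. I'll re-grip and correct that.

Request:
carry_out([
  [0.03, 0.01, 0.02, 0, 0, 0, 0.2],
  [0.05, 0.0185, 0.05, 0, 0, 0, 0.2],
  [0.05, 0.0185, 0.09, 0, 0, 0, 0.2],
  [0.05, 0.0185, 0.125, 0, 0, 0, 0.2],
  [0.05, 0.0185, 0.15, 0, 0, 0, 0.2],
  [0.05, 0.0185, 0.17, 0, 0, 0, 0.2],
  [0.05, 0.0185, 0.18, 0, 0, 0, 0.3],
  [0.05, 0.0185, 0.18, 0, 0, 0, 0.5],
  [0.05, 0.0185, 0.18, 0, 0, 0, 0.7],
  [0.05, 0.0185, 0.18, 0, 0, 0, 0.9],
  [0.05, 0.0185, 0.18, 0, 0, 0, 0.9],
  [0.05, 0.0185, 0.18, 0, 0, 0, 0.9],
  [0.05, 0.0185, 0.18, 0, 0, 0, 0.9],
  [0.05, 0.0185, 0.18, 0, 0, 0, 0.9],
])

```text
clock: 9.05
ee_pos: [0.6079, 0.0022, 0.082]
tcp_rot: [-0.001, 0.702, 0.712, -0.0]
ft_force: [1.9, 2.6, -2.9]
width: 0.0235
gripper_force: 35.8
```

Request:
carry_out([
  [0, 0, 0, 0, 0, 0, 0.6],
  [0, 0, 0, 0, 0, 0, 0.3],
  [0, 0, 0, 0, 0, 0, 0.1],
  [0, 0, 0, 0, 0, 0, 0.1],
  [0, 0, -0.03, 0, 0, 0, 0.1],
  [0, 0, -0.07, 0, 0, 0, 0.1],
  [0, 0, -0.11, 0, 0, 0, 0.1],
  [-0.03, -0.01, -0.15, 0, 0, 0, 0.1],
  [-0.05, -0.02, -0.18, 0, 0, 0, 0.1],
  [-0.05, -0.02, -0.18, 0, 0, 0, 0.1],
  [-0.05, -0.02, -0.18, 0, 0, 0, 0.1],
  [-0.05, -0.02, -0.18, 0, 0, 0, 0.1],
])

```text
clock: 10.05
ee_pos: [0.5878, -0.0484, 0.2608]
tcp_rot: [-0.001, 0.703, 0.712, -0.001]
ft_force: [-0.9, 0.3, -0.3]
width: 0.0766
gripper_force: 0.0
```

```bash
cat >> h.py <<'E'
def auto(k,est):
    """est: rough world xy of the dots; refine each in the current wrist picture"""
    from plant import arm,imaging
    import pickle
    s=arm.sense();w=imaging.capture('wrist');pickle.dump((s,w),open(f'w{k}.pkl','wb'))
    C=cam(w,s);g=cv2.cvtColor(w['image'],cv2.COLOR_BGR2GRAY)
    P={}
    for n,p in est.items():
        uv=proj(C,[*p,.081])
        for _ in range(3): uv=dot(g,uv,3)
        P[n]=plane(C,uv,.081)[:2]
    c=sum(P.values())/3
    t0=proj(C,(.588,-.1977,.095));u,v=map(int,t0.round());print('tip expected',t0);print(g[v-4:v+6,u-6:u+7])
    print({n:P[n].round(4) for n in P},[round(np.linalg.norm(P[n]-c),4) for n in P],'centre',c)
    for n in P:
        e=np.array([.5880,-.1987])-P[n];print(n,'shift needed stage x,y',(e@SX).round(4),(e@SY).round(4))
    return s,P,c
E
python3 - <<'E'
from h import *
s,P,c=auto(4,dict(round=(.588,-.1985),tri=(.589,-.1205),sq=(.6562,-.1602)))
print(delta(s,(.588,-.196,.25),np.pi/2+YAW),s['ee_pos'])
E
```

```text
tip expected [252.45531217 293.73879134]
[[139 136 136 138 137 137 131 133 149 146 146 150 150]
 [ 95 137 138 138 134 132 136 133 148 147 149 150 148]
 [131 137 139 136 133 136 135 133 134 150 150 148 149]
 [137 138 136 134 134 137 134 134 134 151 149 148 150]
 [138 137 135 133 137 135 107  94 139 152 149 150 150]
 [139 135 133 136 136 122  71  72 119 152 150 151 149]
 [137 133 134 136 136  91  68  74  87 156 152 150 150]
 [135 134 136 135 123  72  74  79  82 128 153 149 150]
 [138 139 137 137  93  72  82  84  86 124 154 152 151]
 [ 75 121 141 125  74  77  81  85  88  96 131 158 154]]
{'round': array([ 0.5877, -0.1981]), 'tri': array([ 0.5889, -0.12  ]), 'sq': array([ 0.656 , -0.1598])} [np.float64(0.0452), np.float64(0.045), np.float64(0.0451)] centre [ 0.61089058 -0.15927135]
round shift needed stage x,y 0.0003 -0.0006
tri shift needed stage x,y -0.0018 -0.0787
sq shift needed stage x,y -0.0685 -0.0381
[-0.1476 -0.0016  0.0108 -0.0035 -0.0005  0.0016] [ 0.587773   -0.04843325  0.2608387 ]
```

Request:
carry_out([
  [-0.03, -0.001, 0, 0, 0, 0, 0.5],
  [-0.07, -0.0016, 0, -0.003, 0, 0.0016, 1],
  [-0.11, -0.0016, 0, -0.003, 0, 0.0016, 1],
  [-0.14, -0.0016, 0, -0.003, 0, 0.0016, 1],
  [-0.15, -0.0016, 0, -0.003, 0, 0.0016, 1],
  [-0.15, -0.0016, 0, -0.003, 0, 0.0016, 1],
  [-0.15, -0.0016, 0.01, -0.003, 0, 0.0016, 1],
  [-0.15, -0.0016, 0.025, -0.003, 0, 0.0016, 1],
  [-0.15, -0.0016, 0.035, -0.003, 0, 0.0016, 1],
  [-0.15, -0.0016, 0.035, -0.003, 0, 0.0016, 1],
  [-0.15, -0.0016, 0.035, -0.003, 0, 0.0016, 1],
])

```text
clock: 11.02
ee_pos: [0.5874, -0.1964, 0.2244]
tcp_rot: [-0.002, 0.702, 0.712, -0.001]
ft_force: [0.6, 0.0, 1.2]
width: -0.0
gripper_force: 0.0
```

Request:
carry_out([
  [0, 0, 0.006, 0, 0, 0, 1],
  [0, 0, 0.012, 0, 0, 0, 1],
  [0, 0, 0.017, 0, 0, 0, 1],
  [0, 0, 0.021, 0, 0, 0, 1],
  [0, 0, 0.024, 0, 0, 0, 1],
  [0, 0, 0.026, 0, 0, 0, 1],
  [0, 0, 0.027, 0, 0, 0, 1],
  [0, 0, 0.027, 0, 0, 0, 1],
  [0, 0, 0.027, 0, 0, 0, 1],
])

```text
clock: 11.77
ee_pos: [0.5892, -0.1981, 0.201]
tcp_rot: [0.001, 0.703, 0.711, 0.001]
ft_force: [-0.9, 3.0, 7.8]
width: 0.0001
gripper_force: 4.1
```

Request:
carry_out([
  [0, 0, 0.002, 0, 0, 0, 1],
  [0, 0, 0.004, 0, 0, 0, 1],
  [0, 0, 0.005, 0, 0, 0, 1],
  [0, 0, 0.005, 0, 0, 0, 1],
  [0, 0, 0.005, 0, 0, 0, 1],
])

```text
clock: 12.18
ee_pos: [0.5894, -0.1982, 0.2008]
tcp_rot: [0.002, 0.703, 0.711, 0.001]
ft_force: [-7.5, 4.8, 25.9]
width: -0.0003
gripper_force: 13.1
```

The probe hit its stop (z held at 0.2008 while the force rose to 26 N). Now I'll retract and return to the handle.

Request:
carry_out([
  [0, 0, -0.01, 0, 0, 0, 1],
  [0, 0, -0.03, 0, 0, 0, 1],
  [0, 0, -0.06, 0, 0, 0, 1],
  [0.03, 0.003, -0.067, 0, 0, 0, 0.6],
  [0.07, 0.01, -0.067, 0, 0, 0, 0.2],
  [0.11, 0.015, -0.067, 0.003, 0, -0.0016, 0.2],
  [0.15, 0.0216, -0.067, 0.003, 0, -0.0016, 0.2],
  [0.185, 0.0216, -0.067, 0.003, 0, -0.0016, 0.2],
  [0.2, 0.0216, -0.05, 0.003, 0, -0.0016, 0.2],
  [0.2, 0.0216, -0.02, 0.003, 0, -0.0016, 0.2],
  [0.2, 0.0216, 0.015, 0.003, 0, -0.0016, 0.2],
  [0.2, 0.0216, 0.05, 0.003, 0, -0.0016, 0.2],
  [0.2, 0.0216, 0.08, 0.003, 0, -0.0016, 0.2],
  [0.2, 0.0216, 0.1, 0.003, 0, -0.0016, 0.2],
  [0.2, 0.0216, 0.111, 0.003, 0, -0.0016, 0.2],
  [0.2, 0.0216, 0.111, 0.003, 0, -0.0016, 0.4],
  [0.2, 0.0216, 0.111, 0.003, 0, -0.0016, 0.7],
  [0.2, 0.0216, 0.111, 0.003, 0, -0.0016, 0.9],
  [0.2, 0.0216, 0.111, 0.003, 0, -0.0016, 0.9],
  [0.2, 0.0216, 0.111, 0.003, 0, -0.0016, 0.9],
])

```text
clock: 13.85
ee_pos: [0.6091, 0.0017, 0.0852]
tcp_rot: [0.0, 0.703, 0.712, -0.0]
ft_force: [-0.3, 0.2, 2.9]
width: 0.0237
gripper_force: 34.9
```

Request:
carry_out([
  [-0.004, 0, 0, 0, 0, 0, 0.9],
  [-0.012, 0, 0, 0, 0, 0, 0.9],
  [-0.021, -0.001, 0, 0, 0, 0, 0.9],
  [-0.03, -0.001, 0, 0, 0, 0, 0.9],
  [-0.04, -0.002, 0, 0, 0, 0, 0.9],
  [-0.05, -0.002, 0, 0, 0, 0, 0.9],
  [-0.059, -0.003, 0, 0, 0, 0, 0.9],
  [-0.067, -0.003, 0, 0, 0, 0, 0.9],
  [-0.073, -0.003, 0, 0, 0, 0, 0.9],
  [-0.077, -0.003, 0, 0, 0, 0, 0.9],
  [-0.0787, -0.003, 0, 0, 0, 0, 0.9],
  [-0.0787, -0.003, 0, 0, 0, 0, 0.9],
  [-0.0787, -0.003, 0, 0, 0, 0, 0.9],
  [-0.0787, -0.003, 0, 0, 0, 0, 0.9],
])

```text
clock: 15.02
ee_pos: [0.6078, -0.0781, 0.0851]
tcp_rot: [0.001, 0.703, 0.712, -0.0]
ft_force: [1.6, -0.5, 6.0]
width: 0.0236
gripper_force: 35.3
```

Request:
carry_out([
  [0.001, -0.0005, 0, 0, 0, 0, 0.9],
  [0.0018, -0.001, 0, 0, 0, 0, 0.9],
  [0.0018, -0.001, 0, 0, 0, 0, 0.9],
  [0.0018, -0.001, 0, 0, 0, 0, 0.9],
])

```text
clock: 15.35
ee_pos: [0.6069, -0.0767, 0.0851]
tcp_rot: [0.001, 0.703, 0.712, -0.0]
ft_force: [2.0, -2.1, 6.6]
width: 0.0237
gripper_force: 35.3
```

Request:
carry_out([
  [0, 0, 0, 0, 0, 0, 0.6],
  [0, 0, 0, 0, 0, 0, 0.3],
  [0, 0, 0, 0, 0, 0, 0.1],
  [0, 0, 0, 0, 0, 0, 0.1],
  [0, 0, -0.03, 0, 0, 0, 0.1],
  [0, 0, -0.07, 0, 0, 0, 0.1],
  [0, 0, -0.11, 0, 0, 0, 0.1],
  [0.015, -0.01, -0.15, 0, 0, 0, 0],
  [0.03, -0.02, -0.18, 0, 0, 0, 0],
  [0.03, -0.02, -0.18, 0, 0, 0, 0],
  [0.03, -0.02, -0.18, 0, 0, 0, 0],
  [0.03, -0.02, -0.18, 0, 0, 0, 0],
])

```text
clock: 16.35
ee_pos: [0.5843, -0.0452, 0.2624]
tcp_rot: [-0.002, 0.702, 0.712, -0.002]
ft_force: [-0.3, -0.2, -0.6]
width: 0.0855
gripper_force: 0.0
```

Run:
```python
from h import *
s,P,c=auto(5,dict(round=(.587,-.276),tri=(.588,-.1985),sq=(.6551,-.2381)))
print(s['ee_pos'])
w=__import__('pickle').load(open('w5.pkl','rb'))[1]
x=w['image'][210:360,150:350];cv2.imwrite('pics/w5c.png',cv2.resize(x,None,fx=4,fy=4,interpolation=cv2.INTER_CUBIC))
```

```text
h.py:23: RuntimeWarning: invalid value encountered in divide
  w=np.clip(np.median(p)-15-p,0,None);Y,X=np.mgrid[v-r:v+r+1,u-r:u+r+1];return np.array([(w*X).sum(),(w*Y).sum()])/w.sum()
Traceback (most recent call last):
  File "h.py", line 52, in auto
    for _ in range(3): uv=dot(g,uv,3)
                          ~~~^^^^^^^^
  File "h.py", line 22, in dot
    u,v=map(int,np.round(uv));p=g[v-r:v+r+1,u-r:u+r+1].astype(float)
    ^^^
ValueError: cannot convert float NaN to integer
```

```bash
sed -i 's/c=sum(P.values())\/3/c=sum(P.values())\/len(P)/' h.py
python3 - <<'E'
from h import *
s,P,c=auto(5,dict(tri=(.588,-.1985)))
print(s['ee_pos'],s['clock'])
w=__import__('pickle').load(open('w5.pkl','rb'))[1]
x=w['image'][210:360,150:350];cv2.imwrite('pics/w5c.png',cv2.resize(x,None,fx=4,fy=4,interpolation=cv2.INTER_CUBIC))
print(delta(s,(.588,-.1985,.225),np.pi/2+YAW))
E
```

```text
tip expected [255.99392478 295.72963748]
[[128 126 126 125 124 123 121 122 142 140 139 138 138]
 [ 85 126 124 126 125 125 123 123 140 139 139 140 138]
 [121 124 123 124 125 126 126 124 136 137 138 139 140]
 [126 126 125 123 123 125 126 128 140 138 136 138 140]
 [125 125 126 126 127 126  98 113 141 140 142 142 143]
 [125 127 125 126 128  87  65  77 143 143 145  98  62]
 [126 125 126 129 116  65  65  72 119  97  63  33  17]
 [124 126 127 127  85  64  72  75  86  32  15  18  21]
 [124 126 129 131  67  70  77  80  84  46  19  21  22]
 [127 129  82  64  71  74  78  82  86  68  17  19  22]]
{'tri': array([ 0.5878, -0.1986])} [np.float64(0.0)] centre [ 0.58777084 -0.19860877]
tri shift needed stage x,y 0.0002 -0.0001
[ 0.58379088 -0.04529987  0.26135025] 16.4
[-0.1533  0.0024  0.0362 -0.0064 -0.0006  0.0023]
```

View pics/w5c.png

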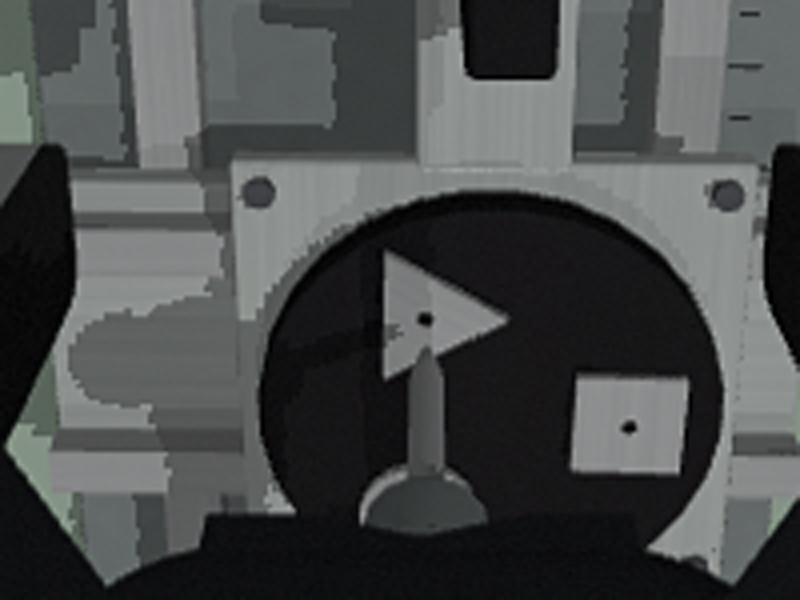

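The triangle dot at (426,319) lies straight ahead of the tip at (426,347), with a residual under 0.5 mm once the 14 mm height difference is counted. Now the second press.

Request:
carry_out([
  [-0.03, 0.002, 0, 0, 0, 0, 0.5],
  [-0.07, 0.0024, 0, -0.006, 0, 0.002, 1],
  [-0.11, 0.0024, 0, -0.006, 0, 0.002, 1],
  [-0.14, 0.0024, 0, -0.006, 0, 0.002, 1],
  [-0.1533, 0.0024, 0, -0.006, 0, 0.002, 1],
  [-0.1533, 0.0024, 0, -0.006, 0, 0.002, 1],
  [-0.1533, 0.0024, 0.01, -0.006, 0, 0.002, 1],
  [-0.1533, 0.0024, 0.025, -0.006, 0, 0.002, 1],
  [-0.1533, 0.0024, 0.034, -0.006, 0, 0.002, 1],
  [-0.1533, 0.0024, 0.034, -0.006, 0, 0.002, 1],
  [-0.1533, 0.0024, 0.034, -0.006, 0, 0.002, 1],
])

```text
clock: 17.37
ee_pos: [0.5881, -0.1969, 0.2276]
tcp_rot: [-0.001, 0.703, 0.712, 0.0]
ft_force: [-0.2, -0.7, 0.6]
width: 0.0001
gripper_force: 0.0
```

Request:
carry_out([
  [0, 0, 0.006, 0, 0, 0, 1],
  [0, 0, 0.012, 0, 0, 0, 1],
  [0, 0, 0.018, 0, 0, 0, 1],
  [0, 0, 0.023, 0, 0, 0, 1],
  [0, 0, 0.027, 0, 0, 0, 1],
  [0, 0, 0.03, 0, 0, 0, 1],
  [0, 0, 0.032, 0, 0, 0, 1],
  [0, 0, 0.033, 0, 0, 0, 1],
  [0, 0, 0.033, 0, 0, 0, 1],
  [0, 0, 0.033, 0, 0, 0, 1],
])

```text
clock: 18.2
ee_pos: [0.5899, -0.1985, 0.2009]
tcp_rot: [0.002, 0.703, 0.711, 0.002]
ft_force: [-6.2, 4.5, 19.6]
width: -0.0002
gripper_force: 9.8
```

The probe is at its stop at 19.6 N. I'll lift clear and look once more from the same viewing pose.

Request:
carry_out([
  [0, 0, -0.01, 0, 0, 0, 1],
  [0, 0, -0.03, 0, 0, 0, 1],
  [0, 0, -0.06, 0, 0, 0, 1],
  [0.03, 0, -0.067, 0, 0, 0, 0.6],
  [0.07, -0.002, -0.067, 0, 0, 0, 0.2],
  [0.11, -0.0024, -0.067, 0.006, 0, -0.002, 0],
  [0.15, -0.0024, -0.067, 0.006, 0, -0.002, 0],
  [0.1533, -0.0024, -0.067, 0.006, 0, -0.002, 0],
  [0.1533, -0.0024, -0.067, 0.006, 0, -0.002, 0],
  [0.1533, -0.0024, -0.067, 0.006, 0, -0.002, 0],
  [0.1533, -0.0024, -0.067, 0.006, 0, -0.002, 0],
  [0.1533, -0.0024, -0.067, 0.006, 0, -0.002, 0],
])

```text
clock: 19.2
ee_pos: [0.5849, -0.0467, 0.2628]
tcp_rot: [-0.001, 0.703, 0.711, -0.001]
ft_force: [0.8, -0.5, -0.2]
width: 0.0855
gripper_force: 0.0
```

Run:
```python
from h import *
s,P,c=auto(6,dict(tri=(.588,-.1985)))
print(s['ee_pos'],s['ft_force'])
```

```text
tip expected [255.01696698 293.84924993]
[[127 126 126 125 125 124 121 122 142 139 138 139 139]
 [ 85 125 125 127 126 125 124 125 140 139 139 139 138]
 [121 123 123 124 125 126 126 123 138 138 138 139 139]
 [126 126 125 123 123 125 127 127 140 138 137 139 141]
 [126 126 126 125 125 126  99 114 141 140 141 142 143]
 [127 127 126 127 128  88  66  77 143 144 146  96  61]
 [125 124 127 129 116  64  65  72 119  97  64  37  17]
 [124 125 126 128  85  64  73  75  87  32  15  18  21]
 [124 126 129 130  68  71  76  80  84  46  18  22  21]
 [128 129  83 106  69  75  78  81  87  52  18  20  23]]
{'tri': array([ 0.5879, -0.1986])} [np.float64(0.0)] centre [ 0.5878756  -0.19855819]
tri shift needed stage x,y 0.0001 -0.0001
[ 0.58488505 -0.0467306   0.26281097] [ 0.7863783  -0.52645555 -0.19302898]
```

The triangle coupon is still centred, the probe is back up and the robot is touching nothing, so I'll hand in.

```bash
python3 -c "
from plant import arm
print(arm.sign_off())"
```

```text
the job is handed in; nothing more can be done
None
```

Job handed in: I pressed the probe fully down on the round coupon, then on the triangular one, each centred to within about 1 mm by the camera, and the triangle is left under the raised probe with the arm clear.

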